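# Spread a snap ring over a gearbox shaft and hold it at its groove

## Robot

A 7-joint arm with a two-finger parallel gripper is mounted at the origin on the work surface. World frame = base frame: x ahead of the robot, y to its left, z up, the work surface at z = 0. Lengths are in m, angles in rad, forces in N, time in s.
With the tool pointing down it reaches from about 0.4 to 0.85 m from the base axis. Payload 10.4 kg.
Tool frame: the origin (TCP) lies midway between the tips of the shut fingers; the grasp point (between the pads) lies 19 mm behind it (manip.tcp_to_grasp is the distance from the TCP to the grasp point, in m); z points along the fingers, y is the line along which they close (so a half turn about z gives the same grasp; the last joint's range is limited). The gripper opens to 85 mm and grips with 20 to 120 N. Pads are 22 mm wide; open, the fingers measure 114 mm over their backs; the gripper's body (76 mm by 85 mm) begins 54 mm behind the grasp point. The pads swing forward as they close: fully open they stand 13 mm farther back than shut.
Start: joints at [-1.202, 0.332, -0.065, 1.46, 0.022, 1.35, -0.088], TCP at [0.239, 0.578, 0.206] pointing down, gripper open.
Joint ranges: [-2.6, 2.6], [-0.5, 2.12], [-1.47, 1.34], [0.16, 2.42], [-1.27, 4.41], [0.06, 2.06], [-2.6, 2.6]. Speed limits (rad/s): [2.22, 2.22, 2.79, 2.79, 3.14, 3.14, 3.14].

## Interface

Orientations are given as a unit quaternion [x, y, z, w].
In Python, from workcell import manip gives the robot as it stands.
- The arm moves only by the shell command python3 -m jog 'ROWS' [FORCE]. ROWS is a JSON object of lists of equal length, an entry for each row: "offset": the shift along the world's x, y, z in m, a list of three; "yaw": the turn about the world's z in degrees; "jaw": the closure, from 0 (fully open) to 1 (shut). A call has 1 to 20 rows; each row shifts and turns the commanded pose from where the row before left it; what a row does not reach is not made up. A row lasts 1/12 s, in which the tool goes at most 41.7 mm and 7.16 degrees, less where a joint would pass 70% of its speed; a pose out of reach is approached as far as the arm can. A call is refused whole if a number of a shift passes 0.0417 or a number of a turn 7.16, either way. A call with a gripper value outside its range is refused whole. The fingers move at their own pace and stop on an object; FORCE is the grip in N (left out, the last holds). Time passes only in rows, so rows that do not move let the fingers close. It gives the time, the measured TCP pose, the force, the opening and the grip force at its end, in the units of the state.
- manip.get_obs(): the state, without advancing time (a new reading comes with each control period).
- manip.camera(name): name is "scene" or "top" or "wrist"; returns a dict with "frame" (400x640x3 uint8, red, green, blue), "camera_matrix" (3x3 intrinsics, pixels), "eye" and "attitude" of the camera in the world; the wrist camera has in their place "hand_eye" (4x4, takes a point from camera to tool coordinates, whose origin is the TCP and whose axes are the flange's). Camera axes: x right, y up, looking along -z (the intrinsics and any distortion apply to the point x, -y, -z); pixel columns grow to the right and rows downward; lengths in m; the calibration is good to about 2 mm. A picture is of the moment at which its call begins: read the wrist's pose just before it. There is no depth.
- manip.hand_in(): hands the job in; it is judged then, once.
Trained networks look in a picture, given as the dict that the camera call returned (one of the last four; its "shot" number tells which), for a name from the list of things; names that differ only in an ending like _2 or _b are one class to them, and where a whole thing is asked for, a point or a joint stands for the part that bears it (a point fixed in the world has none). Each returns a list of dicts, best first, with "score" (0 to 1); they miss things now and then, are a little off and sometimes report something else, mostly with a low value. They report only what shows in the picture. A call takes as long as a camera call. They do not tell look-alikes from the thing itself.
- manip.masks_of(picture, name): "region" (400x640 bool, what is visible of it).
- manip.tip_of(picture, name): "at" ([x, y, z] in m, in world coordinates, good to about 4 mm: a listed point, or the origin of a listed thing).
The state is a dict: "clock": time; "joint_pos": joint angles; "joint_velocities": joint speeds; "tau": joint torques, N m; "position": TCP position; "ee_rot": TCP orientation; "ft_force": force on the tool from outside, world axes, zero at the start; "torque": the same for the moment, N m; "grip_width": opening from 0.0 (shut) to 1.0 (fully open); "grasp_force": force on a finger pad.
Only numpy, scipy, OpenCV 4.12 (cv2) and the standard library are available. Lean on these libraries where they do the work, as an engineer would, in place of code of your own. Each camera call takes 0.05 s, during which the arm holds its last target. There are 200 camera calls.

## Task

Before the snap ring goes on, make sure the brass spring plunger in the top of the gearbox shaft is free: push it right down to its stop and let it come back up. Then take the red-handled snap-ring pliers, spread the yellow snap ring with their tips, lift it off its block and slide it down around the shaft until it is level with the dark groove. Finish while holding it there, handles squeezed, so that it can be checked before it is let in: ring level, spread well open, clear of the shaft and carried by the pliers alone. Keep the fingers off the ring, do not drop it or ram it against the shaft, and leave the other parts on the bench where they are.

Things in the scene. Friction and masses are not known exactly. Their poses are not given: they have to be found in the camera images.
- stub: Gearbox shaft upright in a fixed blue stand: base plate 120 x 120 x 12 mm, clamp collar 68 mm across to z 42, gear 98 mm across from z 45 to 61, hub 54 mm across to z 75, then the bare shaft, 40 mm in diameter, to its top at z 121 (edge bevelled 3 mm), with a brass plunger in the top. Origin: on the shaft's axis at bench level; z up.
- groove (a point): Centre of the dark groove round the shaft (8 mm wide, from z 95 to 103 mm, 37 mm in diameter): on the shaft's axis, 99 mm above the bench, half-way up the groove; z up along the shaft.
- plunger_top (a point): Centre of the top of the brass plunger's flat head (18 mm across, 4 mm thick); 135 mm above the bench when up, 125 mm when right down. The spring needs about 4 N to start and 7.5 N to bring it to its stop.
- plunger (a joint): How far the plunger is pushed down: 0 up, 0.010 m at its stop. It springs back when let go.
- block: Black rubber bench block, fixed, 44 x 64 mm and 42 mm high, on which the snap ring lies flat. Origin at bench level; the block runs from -12 mm to +32 mm along its own x and +-32 mm along its y. The open end of the ring sticks out over its -x edge.
- ring: Springy yellow snap ring, 36 g: a C 5 mm thick and 7 mm broad, 37 mm inside, 51 mm outside at rest, too small for the 40 mm shaft until spread. Origin: centre of its underside at rest; z up, gap to -x. At each side of the gap is a lug with a V notch facing the other lug. It bends at its back; this body is the -y half (it turns as the ring spreads), the +y half follows ring_spread.
- ring_back (a point): Middle of the ring's back, across from the gap, where it bends: 22 mm from the centre of the ring at rest along +x, 2.5 mm above its underside. Fully spread, the ring clears the shaft by about 3 mm all round when the shaft's axis lies on the ring's middle line (from here to half-way between the ends), 27 mm from this point. On the pliers the back may sag a few mm below the lugs.
- ring_end_a (a point): Seat of the V notch in the lug of the -y half: where the axis of a plier tip lies when seated. At rest 25 mm from the ring's centre towards the gap and 17 mm to -y, at half thickness. The free gap between the lugs is 32 mm wide; the lugs reach from 17 to 33 mm off the centre and hang free over the block's edge.
- ring_end_b (a point): The same on the +y half: at rest 25 mm towards the gap and 17 mm to +y.
- ring_spread (a joint): How far the ring is spread: angle between its halves, 0 at rest, about 0.55 rad when the pliers are squeezed to their stop with the tips seated. It springs back when let go.
- pliers: Snap-ring pliers, 200 g, level on their rest: red handles 8 mm thick, 16 mm tall, 30 to 115 mm behind the pivot; dark jaws. Squeezing the handles spreads the tips. Origin: on the pivot axis, level with the middle of the tips; x along the jaws, z up. This body is the +y handle and +y jaw (they turn together); the -y pair follows pliers_squeeze. Balance point about 47 mm behind the pivot.
- handle_a (a point): Point to grip on the +y handle, at half its thickness and height: 52 mm behind the pivot, 27 mm to +y at rest, 12.5 mm above the origin. The pliers are 62 mm wide over the handles here at rest, about 23 mm when squeezed to the stop. The handles splay 0.2 rad here at rest, more at their ends. Lifted by the handles, the tips droop about 2 mm.
- handle_b (a point): The same on the -y handle.
- pliers_tip_a (a point): Middle of the tip of the +y jaw: an upright pin under the jaw, 8 mm in diameter and 11 mm tall between two 11 mm lips (14 mm in all); 64.4 mm ahead of the pivot and 7 mm to +y at rest, 58 mm and 30 mm at the stop. The ring's 5 mm thickness should lie on the pin between the lips (3 mm to spare above and below).
- pliers_tip_b (a point): The same on the -y jaw.
- pliers_squeeze (a joint): How far the handles are squeezed: angle between the halves, 0 at rest (tips together), 0.736 rad at a built-in stop. A spring holds them open: 52 mm behind the pivot it takes 12 N to start, 16 N at the stop, 25 N with the ring (grip with 50 N or more). Squeezed under 0.1 rad they can be carried and still enter the gap; beyond about 0.31 rad the tips seat in the notches and spread the ring.
- rest: Fixed grey rest for the pliers: base plate 125 x 75 mm, 5 mm thick, a bar 30 mm high and 24 mm wide under the pivot and one 116 mm wide under the handle ends (104 mm behind the pivot); between them the handles are free underneath. Origin at bench level below the pivot; x along the jaws.
- liner: Loose steel cylinder liner, an open tube 72 mm across and 90 mm high, a bystander. Origin: centre of its underside.
- sleeve: Loose short steel sleeve, an open ring 68 mm across and 35 mm high, a bystander. Origin: centre of its underside.
- piston: Loose aluminium piston, 76 mm across and 45 mm high, a bystander. Origin: centre of its underside.
- idler_gear: Loose dark steel gear lying flat, 80 mm across and 18 mm high, a bystander. Origin: centre of its underside.
- bearing: Loose ball bearing lying flat, 52 mm across and 15 mm high, a bystander. Origin: centre of its underside.
- spanner: Loose steel spanner lying flat, 190 mm long, a bystander. Origin: centre of its underside.
- grease: Loose dark tin with a yellow band, 84 mm across and 100 mm high, a bystander. Origin: centre of its underside.
Things that resemble listed ones, but are neither listed nor needed, are in the scene too. What is meant by the block is not blue, and is the larger of those in its own colour. What is shaped like the stub but orange is not meant.

How it is judged:
On the way, in this order (a step that is already met when the one before it is completed fails the run):
1. the plunger is pushed down to its stop (at least 8.5 of its 10 mm) (value of joint plunger above 0.0085 m), for 0.1 s.
2. the plunger has come back up (within 2 mm) (value of joint plunger below 0.002 m), for 0.1 s.
3. the ring is spread on the tips of the pliers and lifted clear of the block (value of joint ring_spread above 0.42 rad and contact force between pliers and ring above 1 N and contact force between ring and block below 0.05 N and height (world z) of ring_back above 0.055 m), for 0.2 s.
At the end, for the whole second after the job is handed in: ring around the shaft at the groove (back and both lugs within 3.5 mm of its mid-height, tilt under 8 degrees), spread at least 0.45 rad on the tips of the pliers held squeezed in the gripper; ring and pliers still, under 1 N on the shaft; plunger up (z of ring_back in the frame of groove between -0.0035 and 0.0035 m and z of ring_end_a in the frame of groove between -0.0035 and 0.0035 m and z of ring_end_b in the frame of groove between -0.0035 and 0.0035 m and angle between ring's own z axis and vertical below 0.14 rad and horizontal distance between ring_back and groove below 0.032 m and horizontal distance between each of ring_end_a, ring_end_b and groove below 0.038 m and value of joint ring_spread above 0.45 rad and contact force between pliers and ring above 1 N and contact force between the fingers and pliers above 5 N and contact force between each of ring, pliers and stub below 1 N and linear speed of ring below 0.02 m/s and value of joint plunger below 0.002 m); the arm keeps its last pose, push and grip.
It fails at once if the fingers press on the ring (over 1 N) (contact force between the fingers and ring above 1 N).
It fails at once if the ring is dropped (its back below 30 mm) (height (world z) of ring_back below 0.03 m).
It fails at once if the ring is rammed against the shaft (over 25 N) (contact force between ring and stub above 25 N).
It fails at once if another part on the bench is pushed more than 20 mm (distance of any of liner, sleeve, piston, idler_gear, bearing, spanner, grease from where it was at the start of the episode above 0.02 m).
It also fails if it takes over 70 s, if anything falls off the work surface, if the arm or the gripper's body presses on something with over 40 N, if the wrist force passes 120 N, or if a joint passes its speed limit or range.

## Working session

There is one attempt and no reset: what is moved stays moved. The work goes in short steps, Python scripts to look and compute and a shell command to move; the robot and the scene stay as the last step left them, time stands still between calls to the robot, and variables do not carry over. Pictures are saved under pics/ and viewed, at most 10 in all, crops included, and the job is handed in when it is done.

```bash
mkdir -p pics
cat > h.py <<'E'
from workcell import manip
import numpy as np, cv2
from scipy.spatial.transform import Rotation as R
np.set_printoptions(precision=4,suppress=True)
def save(p,n,crop=None,s=1):
    f=p['frame'][:,:,::-1]
    if crop: x0,y0,x1,y1=crop; f=f[y0:y1,x0:x1]
    cv2.imwrite('pics/'+n,cv2.resize(f,None,fx=s,fy=s,interpolation=cv2.INTER_CUBIC))
def att(p):
    a=np.array(p['attitude'],float)
    return a if a.shape==(3,3) else R.from_quat(a).as_matrix()
def pose(p,obs=None):
    if 'eye' in p: return np.array(p['eye']),att(p)
    T=np.array(p['hand_eye']); Rt=R.from_quat(obs['ee_rot']).as_matrix()
    return Rt@T[:3,3]+np.array(obs['position']),Rt@T[:3,:3]
def ray(p,uv,z,obs=None):
    e,A=pose(p,obs); d=np.linalg.inv(p['camera_matrix'])@[uv[0],uv[1],1]
    d=A@(d*[1,-1,-1]); return e+d*(z-e[2])/d[2]
def proj(p,X,obs=None):
    e,A=pose(p,obs); c=A.T@(np.array(X)-e); q=np.array(p['camera_matrix'])@(c*[1,-1,-1]); return q[:2]/q[2]
E
python3 - <<'E'
from h import *
for n in ('top','scene'):
    p=manip.camera(n); save(p,n+'1.png'); print(n,{k:v for k,v in p.items() if k!='frame'})
    for t in ['stub','groove','plunger_top','block','ring','ring_back','ring_end_a','pliers','handle_a','pliers_tip_a','rest']:
        print(t,[(np.array(d['at']),round(d['score'],2),proj(p,d['at']).round()) for d in manip.tip_of(p,t)])
print(manip.get_obs())
E
```

```text
top {'camera_matrix': array([[424.388 ,   0.    , 316.2366],
       [  0.    , 424.388 , 204.5699],
       [  0.    ,   0.    ,   1.    ]]), 'eye': array([ 0.3445, -0.0149,  1.4249]), 'attitude': array([ 0.0477, -0.0567, -0.6997,  0.7106]), 'shot': 1}
stub [(array([ 0.3137, -0.2247, -0.0007]), 0.82, array([373., 278.])), (array([0.6143, 0.0189, 0.0019]), 0.74, array([302., 188.]))]
groove [(array([0.6128, 0.0167, 0.0997]), 0.87, array([302., 182.])), (array([0.5679, 0.3038, 0.0392]), 0.2, array([215., 198.]))]
plunger_top [(array([ 0.3116, -0.2249,  0.137 ]), 0.59, array([380., 280.])), (array([0.6134, 0.0176, 0.1362]), 0.52, array([301., 180.]))]
block [(array([ 0.6759,  0.2903, -0.0033]), 0.83, array([223., 169.])), (array([ 0.5686,  0.1983, -0.0016]), 0.56, array([249., 200.])), (array([ 0.5679,  0.3008, -0.0007]), 0.55, array([218., 200.]))]
ring [(array([0.57  , 0.3055, 0.0365]), 0.58, array([215., 197.]))]
ring_back [(array([0.5906, 0.2998, 0.0431]), 0.51, array([216., 191.]))]
ring_end_a [(array([0.5415, 0.2852, 0.0423]), 0.51, array([220., 206.])), (array([0.5454, 0.3185, 0.0
[... 1987 characters left out ...]
 ]), 0.68, array([240., 193.])), (array([ 0.6662, -0.275 ,  0.0247]), 0.63, array([238., 188.]))]
rest [(array([ 0.6059, -0.2447,  0.0039]), 0.73, array([260., 190.]))]
{'clock': 1.2, 'joint_pos': array([-1.2016,  0.3322, -0.0647,  1.4601,  0.0216,  1.3499, -0.0885]), 'joint_velocities': array([-0.0009,  0.0013,  0.0003,  0.0012, -0.0009, -0.0002, -0.001 ]), 'tau': array([ -0.0007, -62.5228,   0.0486, -39.1823,   0.0166,   0.0022,
         0.    ]), 'position': array([0.2386, 0.5777, 0.2064]), 'ee_rot': array([ 0.1946,  0.9809,  0.0001, -0.    ]), 'ft_force': array([ 0.3821, -0.3365, -0.2628]), 'torque': array([ 0.0238,  0.0694, -0.0323]), 'grasp_force': 0.0, 'grip_width': 0.998926809497634}
```

View images.

View pics/top1.png

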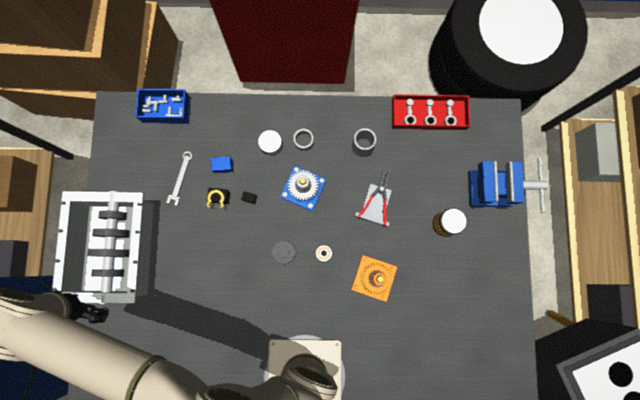

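View pics/scene1.png

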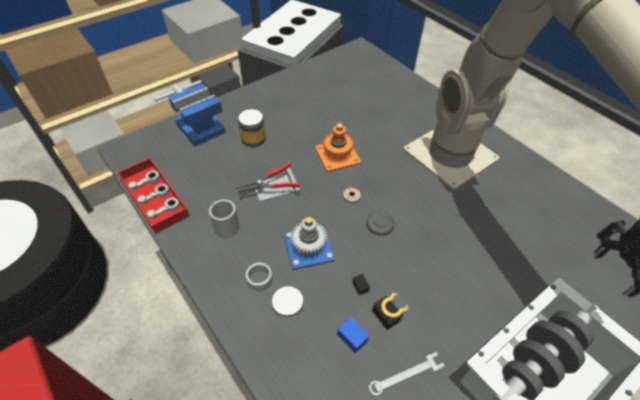

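Candidates, with pixels in the top view:
- **Stub:** blue base at (302,182) or orange base at (376,278). I take the blue one; orange is excluded by the task.
- **Block:** black at (217,198), small black at (249,197), or blue at (222,164). I take (217,198), the larger black one, with the yellow ring on it.
- **Pliers:** red handles at (369,201) and (384,207), tips at (385,172).

One enlarged crop will confirm these before I reach. The moves so far only rise and cross above the bench.

```bash
python3 - <<'E'
import cv2
f=cv2.imread('pics/top1.png')[140:300,195:405]
cv2.imwrite('pics/crop1.png',cv2.resize(f,None,fx=3.5,fy=3.5,interpolation=cv2.INTER_CUBIC))
E
python3 -m jog '{"offset":[[0,-0.028,0.02],[0,-0.028,0.02],[0,-0.028,0.02],[0,-0.028,0.02],[0.025,-0.03,-0.003],[0.025,-0.03,-0.003],[0.025,-0.03,-0.003],[0.025,-0.03,-0.003],[0.025,-0.03,-0.003],[0.025,-0.03,-0.003],[0.025,-0.03,-0.003],[0.025,-0.03,-0.003],[0.025,-0.03,-0.003],[0.025,-0.03,-0.003],[0.02,-0.02,-0.003],[0.01,-0.01,0],[0,0,0]],"yaw":[0,0,0,0,0,0,0,0,0,0,0,0,0,0,0,0,0],"jaw":[0,0,0,0,0,0,0,0,0,0,0,0,0,0,0,0,0]}' 60
python3 - <<'E'
from h import *
o=manip.get_obs(); p=manip.camera('wrist'); save(p,'w1.png'); print(o['position'],o['ee_rot'],p['hand_eye'])
for t in ['plunger_top','ring_back','ring_end_a','block','stub']:
    print(t,[(np.array(d['at']),round(d['score'],2),proj(p,d['at'],o).round()) for d in manip.tip_of(p,t)])
E
```

```text
clock: 2.62
position: [0.5204, 0.1321, 0.2532]
ee_rot: [0.197, 0.98, -0.001, 0.0]
ft_force: [-0.3, 0.3, -0.2]
grip_width: 1.004
grasp_force: 0.0
[0.5204 0.1321 0.2532] [ 0.1973  0.9803 -0.0006  0.0003] [[-0.0003  0.9595  0.2818  0.0713]
 [ 1.      0.0004 -0.0001  0.0002]
 [-0.0002  0.2818 -0.9595 -0.1668]
 [ 0.      0.      0.      1.    ]]
plunger_top [(array([0.6092, 0.0099, 0.1358]), 0.75, array([237., 310.]))]
ring_back [(array([0.5934, 0.3019, 0.0414]), 0.81, array([462., 173.]))]
ring_end_a [(array([0.5409, 0.3231, 0.0449]), 0.79, array([470., 126.])), (array([0.5398, 0.2813, 0.0458]), 0.67, array([435., 139.])), (array([ 0.6107, -0.2452,  0.028 ]), 0.39, array([ 99., 324.])), (array([ 0.3947, -0.054 ,  0.0011]), 0.25, array([143., 133.]))]
block [(array([ 0.567 ,  0.1996, -0.0024]), 0.97, array([370., 178.])), (array([0.575 , 0.299 , 0.0015]), 0.69, array([443., 156.])), (array([ 0.3957, -0.0567, -0.0043]), 0.68, array([144., 134.])), (array([ 0.6742,  0.2921, -0.0003]), 0.58, array([457., 222.]))]
stub [(array([0.6123, 0.0181, 0.0029]), 0.83, array([264., 254.]))]
```

View pics/crop1.png

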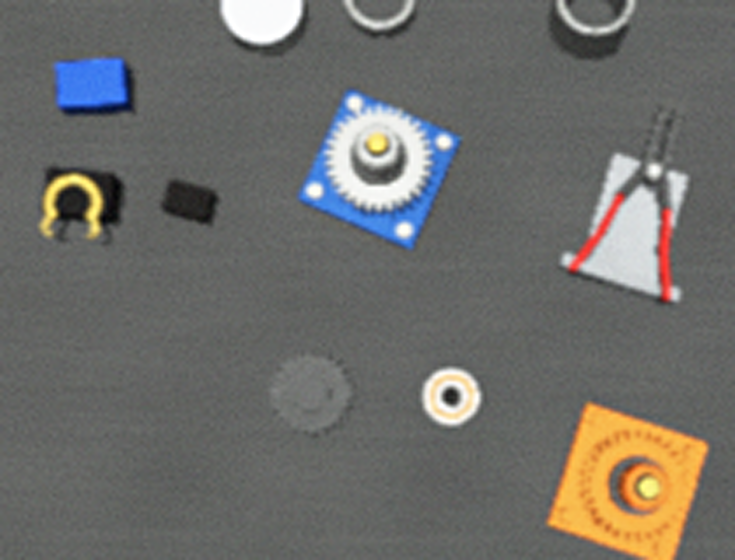

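View pics/w1.png

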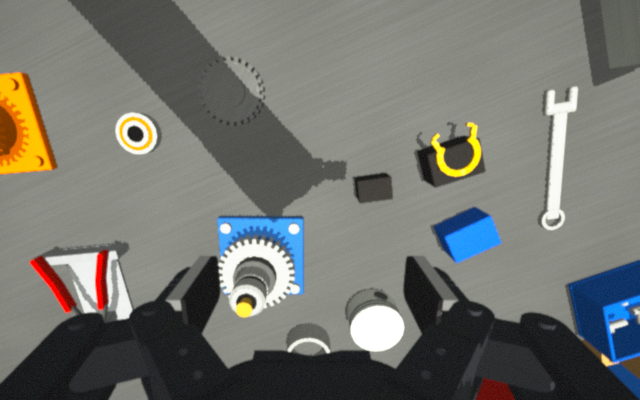

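The crop confirms the blue-based stub (plunger at crop (376,143)), the larger black block with the ring at (80,200), and the pliers. The wrist view shows the brass head at (244,308). Next I measure it.

Run:
```python
from h import *
f=cv2.imread('pics/w1.png'); 
T=np.array([[-0.0003,0.9595,0.2818,0.0713],[1,0.0004,-0.0001,0.0002],[-0.0002,0.2818,-0.9595,-0.1668],[0,0,0,1]])
hsv=cv2.cvtColor(f,cv2.COLOR_BGR2HSV); m=cv2.inRange(hsv,(18,130,120),(35,255,255))
n,l,s,c=cv2.connectedComponentsWithStats(m)
for i in range(1,n):
    if s[i,4]>60: print(s[i],c[i])
K=np.array(manip.camera('wrist')['camera_matrix']); print(K)
p=dict(camera_matrix=K,hand_eye=T); o=dict(position=[0.5204,0.1321,0.2532],ee_rot=[0.1973,0.9803,-0.0006,0.0003])
print(ray(p,(244,308),.135,o))
p=manip.camera('top'); print(ray(p,(302.4,180.9),.135))
```

```text
[   0   73   51  101 2205] [ 23.063  128.0254]
[120 117  32  33 279] [136.2581 132.7276]
[431 123  51  55 914] [458.5602 154.7243]
[236 300  17  17 209] [243.7368 308.4019]
[[313.2498   0.     311.4355]
 [  0.     313.2498 203.2641]
 [  0.       0.       1.    ]]
[0.6104 0.0175 0.135 ]
[0.61   0.0141 0.135 ]
```

```bash
python3 -m jog '{"offset":[[0.018,-0.023,-0.012],[0.018,-0.023,-0.012],[0.018,-0.023,-0.012],[0.018,-0.023,-0.012],[0.018,-0.023,-0.012],[0,0,-0.02],[0,0,-0.01],[0,0,-0.01],[0,0,0],[0,0,0]],"yaw":[0,0,0,0,0,0,0,0,0,0],"jaw":[1,1,1,1,1,1,1,1,1,1]}' 60
python3 -c "
from h import *
o=manip.get_obs(); p=manip.camera('wrist'); save(p,'w2.png'); print(o['position'])"
```

```text
clock: 3.85
position: [0.6083, 0.0221, 0.1537]
ee_rot: [0.194, 0.981, 0.0, -0.0]
ft_force: [0.3, -0.8, 0.6]
grip_width: -0.001
grasp_force: 0.0
[0.6083 0.0221 0.1537]
```

View pics/w2.png

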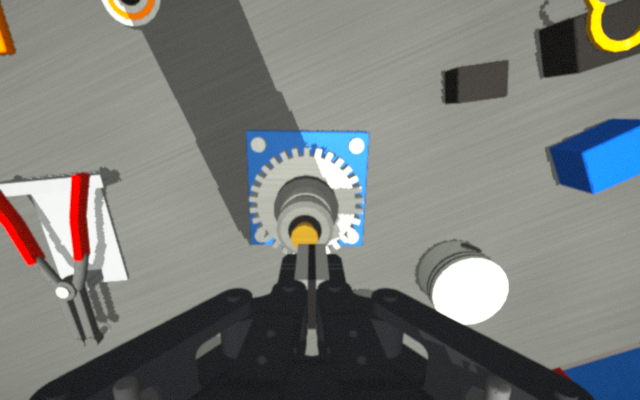

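The shut fingers stand just over the brass head at (304,235), about 5 mm off in y. I'll correct that and press.

```bash
python3 -m jog '{"offset":[[0.002,-0.005,-0.005],[0,0,-0.008],[0,0,-0.006],[0,0,-0.004],[0,0,-0.004],[0,0,-0.002],[0,0,0],[0,0,0]],"yaw":[0,0,0,0,0,0,0,0],"jaw":[1,1,1,1,1,1,1,1]}'
```

```text
clock: 4.57
position: [0.6107, 0.0157, 0.1244]
ee_rot: [0.195, 0.981, 0.0, -0.0]
ft_force: [0.1, -0.6, 0.2]
grip_width: -0.003
grasp_force: 0.0
```

```bash
python3 -c "
from h import *
o=manip.get_obs(); p=manip.camera('wrist'); print(o['position'],o['ft_force']);a=p['frame'][150:300,220:420,::-1]
q=manip.camera('scene'); b=q['frame'][180:280,250:383,::-1]
cv2.imwrite('pics/c3.png',np.hstack([cv2.resize(a,(400,300)),cv2.resize(b,(400,300))]))"
```

```text
[0.6107 0.0157 0.1244] [ 0.1435 -0.6115  0.1717]
```

View pics/c3.png

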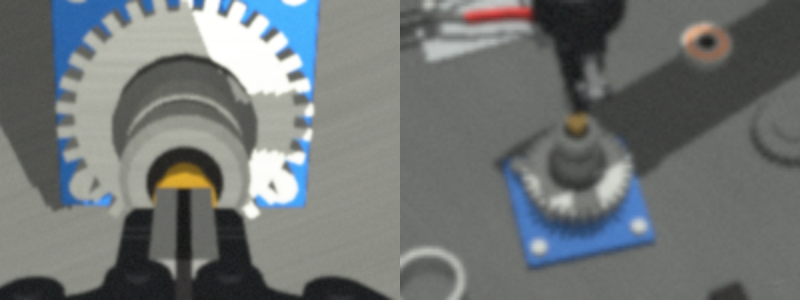

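```bash
python3 -c "
from h import *
o=manip.get_obs(); p=manip.camera('wrist')
print('tcp',proj(p,o['position'],o))
for z in (.121,.125,.135):
    print(z,[ray(p,u,z,o)[:2] for u in ((312.5,231),(297.5,244),(327.5,244))])
    for r in (.009,.017): print(r,[proj(p,[.6105+r*np.cos(a),.0165+r*np.sin(a),z],o).round(1) for a in np.radians([157,67,247,-23])])
"
```

```text
tcp [311.0384 240.5597]
0.121 [array([0.6071, 0.0182]), array([0.6113, 0.0069]), array([0.618 , 0.0232])]
0.009 [array([312.2, 222.6]), array([327.4, 237.2]), array([296.7, 237. ]), array([311.9, 251.2])]
0.017 [array([312.4, 209.4]), array([341.1, 237.3]), array([283.1, 236.8]), array([311.8, 263.3])]
0.125 [array([0.6056, 0.0188]), array([0.6097, 0.0077]), array([0.6163, 0.0237])]
0.009 [array([312.3, 225. ]), array([327.8, 239.9]), array([296.4, 239.6]), array([311.9, 254.1])]
0.017 [array([312.4, 211.6]), array([341.7, 240. ]), array([282.5, 239.5]), array([311.8, 266.5])]
0.135 [array([0.602 , 0.0202]), array([0.6058, 0.0099]), array([0.612 , 0.0249])]
0.009 [array([312.3, 231.5]), array([328.7, 247.2]), array([295.6, 246.9]), array([312., 262.])]
0.017 [array([312.5, 217.4]), array([343.4, 247.3]), array([280.8, 246.8]), array([311.8, 275. ])]
```

```bash
python3 -m jog '{"offset":[[0,0,-0.001],[0,0,-0.001],[0,0,0]],"yaw":[0,0,0],"jaw":[1,1,1]}'
```

```text
clock: 4.97
position: [0.6106, 0.0157, 0.1223]
ee_rot: [0.195, 0.981, 0.0, -0.0]
ft_force: [0.2, 0.1, 0.2]
grip_width: -0.001
grasp_force: 0.0
```

```bash
python3 -c "
from h import *
o=manip.get_obs(); q=manip.camera('scene'); w=manip.camera('wrist')
def blob(f,box,n):
    x0,y0,x1,y1=box; h=cv2.cvtColor(f[y0:y1,x0:x1],cv2.COLOR_BGR2HSV); m=cv2.inRange(h,(12,120,60),(35,255,255))
    ys,xs=np.nonzero(m); print(n,len(xs),xs.mean()+x0,ys.mean()+y0,xs.min()+x0,xs.max()+x0,ys.min()+y0,ys.max()+y0)
b=(295,205,325,235)
blob(cv2.imread('pics/scene1.png'),b,'sc0'); blob(np.ascontiguousarray(q['frame'][:,:,::-1]),b,'sc now')
bw=(280,200,345,300)
blob(cv2.imread('pics/w2.png'),bw,'w2'); blob(np.ascontiguousarray(w['frame'][:,:,::-1]),bw,'w now')
print('scene proj tcp',proj(q,o['position']), [proj(q,[.612,.017,z]).round(1) for z in (.135,.125)])
save(w,'w4.png',(230,160,395,300),4)
"
```

```text
sc0 20 308.15 220.75 306 310 218 223
sc now 17 308.52941176470586 221.11764705882354 307 310 219 223
w2 525 304.0076190476191 234.10476190476192 291 318 222 247
w now 260 313.40384615384613 239.9576923076923 296 328 232 253
scene proj tcp [308.487  221.6083] [array([308.3, 219.3]), array([308.3, 221.6])]
```

View pics/w4.png

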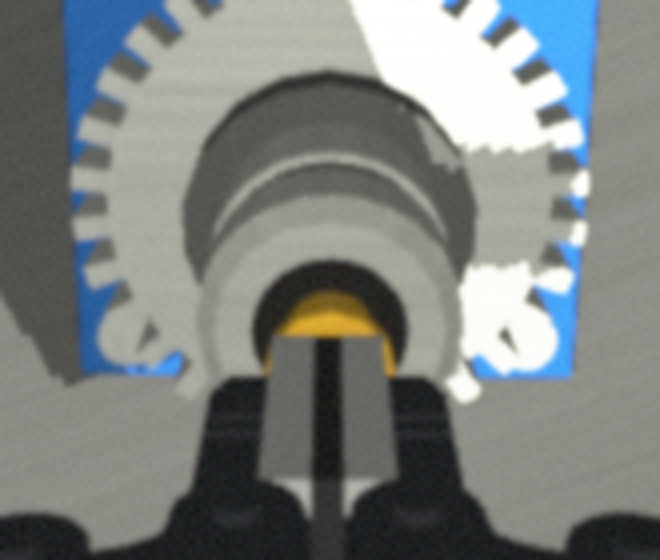

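```bash
for i in 1 2; do python3 -m jog '{"offset":[[0,0,-0.0015],[0,0,-0.0015],[0,0,0]],"yaw":[0,0,0],"jaw":[1,1,1]}' | egrep 'pos|ft'; done; python3 -c "
from h import *
o=manip.get_obs(); p=manip.camera('wrist'); print(proj(p,o['position'],o),[[proj(p,np.array(o['position'])+R.from_quat(o['ee_rot']).apply([x,0,-h]),o).round() for x in (0,.011)] for h in (0,.02,.035)])
f=np.ascontiguousarray(p['frame'][:,:,::-1]);h=cv2.cvtColor(f[200:300,280:345],cv2.COLOR_BGR2HSV); m=cv2.inRange(h,(12,120,60),(35,255,255));ys,xs=np.nonzero(m);print(xs.min()+280,xs.max()+280,ys.min()+200,ys.max()+200)
for c in ('top','scene'):
  q=manip.camera(c); print(c,[(d['at'],d['score']) for d in manip.tip_of(q,'plunger_top')])
"
```

```text
position: [0.6105, 0.0157, 0.1191]
ft_force: [-0.2, -0.6, 0.6]
position: [0.6105, 0.0157, 0.116]
ft_force: [0.7, 0.4, 0.5]
[311.0376 240.5584] [[array([311., 241.]), array([311., 223.])], [array([311., 256.]), array([311., 236.])], [array([311., 270.]), array([311., 249.])]]
303 328 237 253
top [([0.7636, -0.1789, 0.0025], 0.45), ([0.3117, -0.2238, 0.135], 0.36)]
scene [([0.6073, 0.0146, 0.1384], 0.49), ([0.666, -0.2744, 0.027], 0.35)]
```

```bash
for i in 1 2 3; do python3 -m jog '{"offset":[[0,0,-0.0015],[0,0,-0.0015],[0,0,0]],"yaw":[0,0,0],"jaw":[1,1,1]}' | egrep 'pos|ft'; done
```

```text
position: [0.6105, 0.0157, 0.113]
ft_force: [-0.7, -0.4, 0.2]
position: [0.6107, 0.0157, 0.1104]
ft_force: [-0.7, -1.2, 1.7]
position: [0.6107, 0.0157, 0.1075]
ft_force: [-1.4, 0.4, 4.1]
```

```bash
for i in 1 2 3; do python3 -m jog '{"offset":[[0,0,-0.0015],[0,0,-0.0015],[0,0,0]],"yaw":[0,0,0],"jaw":[1,1,1]}' | egrep 'pos|ft'; done
```

```text
position: [0.6108, 0.0157, 0.1044]
ft_force: [-1.3, -0.2, 5.8]
position: [0.6108, 0.0156, 0.1015]
ft_force: [-1.9, 0.7, 6.9]
position: [0.6109, 0.0157, 0.1002]
ft_force: [-7.9, 0.7, 18.3]
```

```bash
python3 -m jog '{"offset":[[0,0,0],[0,0,0.01],[0,0,0.02],[0,0,0.03],[0,0,0.03],[0,0,0.02],[0,0,0]],"yaw":[0,0,0,0,0,0,0],"jaw":[1,1,0,0,0,0,0]}'
python3 - <<'E'
from h import *
print(manip.tcp_to_grasp)
o=manip.get_obs(); p=manip.camera('wrist'); save(p,'w5.png'); print(o['position'],o['ft_force'])
for t in ['plunger_top','groove','stub']:
    print(t,[(np.array(d['at']),round(d['score'],2)) for d in manip.tip_of(p,t)])
E
```

```text
clock: 7.9
position: [0.6126, 0.0155, 0.2128]
ee_rot: [0.195, 0.981, 0.001, 0.003]
ft_force: [0.7, 0.2, 0.9]
grip_width: 0.71
grasp_force: 0.0
0.0187
[0.6126 0.0155 0.2128] [0.685  0.2277 0.933 ]
plunger_top [(array([0.6096, 0.0148, 0.1367]), 0.86)]
groove [(array([0.6124, 0.0152, 0.1012]), 0.81)]
stub [(array([ 0.6115,  0.0169, -0.0013]), 0.58)]
```

```bash
python3 -m jog '{"offset":[[0,-0.033,0],[0,-0.033,0],[0,-0.033,0],[0,-0.033,0],[0,-0.033,0],[0,-0.033,0],[0,-0.033,0],[0,-0.033,0],[0,0,0],[0,0,0]],"yaw":[0,0,0,0,0,0,0,0,0,0],"jaw":[0,0,0,0,0,0,0,0,0,0]}'
python3 - <<'E'
from h import *
for k in range(2):
  o=manip.get_obs(); p=manip.camera('wrist')
  if k==0: save(p,'w6.png')
  print(o['position'],o['ee_rot'])
  for t in ['handle_a','pliers','pliers_tip_a','rest']:
    print(t,[(np.array(d['at']),round(d['score'],2),proj(p,d['at'],o).round()) for d in manip.tip_of(p,t)])
E
```

```text
clock: 8.93
position: [0.6091, -0.2509, 0.2067]
ee_rot: [0.197, 0.98, -0.0, -0.001]
ft_force: [0.3, 1.2, -0.8]
grip_width: 0.997
grasp_force: 0.0
[ 0.6091 -0.2509  0.2067] [ 0.1968  0.9804 -0.0005 -0.0014]
handle_a [(array([ 0.565 , -0.203 ,  0.0421]), 0.8, array([338., 124.])), (array([ 0.5512, -0.2508,  0.0364]), 0.72, array([290., 129.])), (array([0.6121, 0.012 , 0.0959]), 0.55, array([607.,  77.]))]
pliers [(array([ 0.608 , -0.2427,  0.0276]), 0.76, array([318., 174.])), (array([ 0.7647, -0.1836,  0.0027]), 0.63, array([405., 263.])), (array([ 0.5523, -0.2544,  0.0338]), 0.57, array([288., 132.])), (array([0.6132, 0.0197, 0.0995]), 0.52, array([620.,  74.]))]
pliers_tip_a [(array([ 0.6724, -0.2569,  0.0264]), 0.73, array([327., 228.])), (array([ 0.763 , -0.1845,  0.0024]), 0.71, array([404., 262.])), (array([ 0.6662, -0.2754,  0.0229]), 0.7, array([311., 228.]))]
rest [(array([ 0.6053, -0.2398,  0.0026]), 0.74, array([319., 167.])), (array([ 0.5677, -0.2025,  0.0404]), 0.51, array([339., 126.]))]
[ 0.611  -0.2467  0.208 ] [ 0.1936  0.9811  0.0004 -0.0003]
handle_a [(array([ 0.5534, -0.2524,  0.0367]), 0.75, array([285., 131.]))]
pliers [(array([ 0.6108, -0.2441,  0.0251]), 0.8, array([313., 176.]))]
pliers_tip_a [(array([ 0.666 , -0.2718,  0.0221]), 0.88, array([309., 226.])), (array([ 0.6729, -0.2608,  0.0257]), 0.63, array([320., 229.]))]
rest [(array([ 0.7762,  0.0218, -0.0005]), 0.62, array([558., 212.])), (array([ 0.608 , -0.241 ,  0.0026]), 0.58, array([315., 169.])), (array([ 0.6729, -0.2598,  0.0242]), 0.17, array([321., 228.]))]
```

View pics/w6.png

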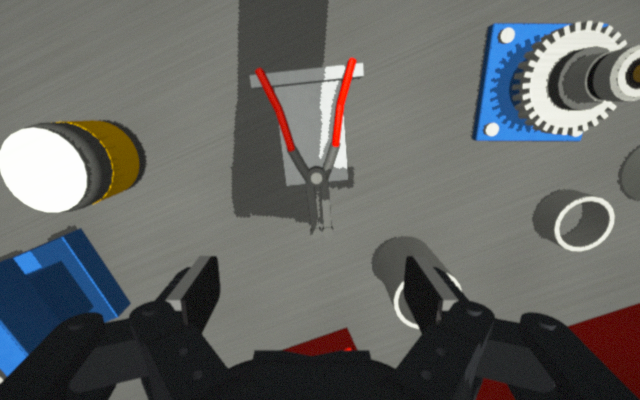

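The wrist view shows the pliers unobstructed on the rest: handle ends at (260,70) and (351,61), pivot at (316,178), tips near (318,230). I'll fit their pose from these.

Run:
```python
from h import *
f=cv2.imread('pics/w6.png')
T=np.array(manip.camera('wrist')['hand_eye']); K=np.array([[313.2498,0,311.4355],[0,313.2498,203.2641],[0,0,1]])
p=dict(camera_matrix=K,hand_eye=T); o=dict(position=[0.6091,-.2509,.2067],ee_rot=[0.1968,0.9804,-0.0005,-0.0014])
h=cv2.cvtColor(f,cv2.COLOR_BGR2HSV); m=cv2.inRange(h,(0,150,90),(8,255,255))|cv2.inRange(h,(172,150,90),(180,255,255)); m[200:]=0
n,l,s,c=cv2.connectedComponentsWithStats(m)
ends=[]
for i in range(1,n):
    if s[i,4]>100:
        ys,xs=np.nonzero(l==i); k=ys.argsort(); P=[np.median(np.c_[xs,ys][k[:40]],0),np.median(np.c_[xs,ys][k[-40:]],0)]
        W=[ray(p,q,.042,o)[:2] for q in P]; print(s[i],P,W); ends.append(W)
E=np.array(ends); far=E[:,0].mean(0); near=E[:,1].mean(0)
piv=ray(p,(316.5,177.5),.036,o)[:2]
print(far,near,piv)
for a,b in ((far,near),(far,piv)): d=b-a; print(np.degrees(np.arctan2(d[1],d[0])),np.linalg.norm(d))
q=R.from_quat(o['ee_rot']).as_matrix(); print('tool y',np.degrees(np.arctan2(q[1,1],q[0,1])))
```

```text
[332  58  25  89 701] [array([351.5,  60.5]), array([335., 143.])] [array([ 0.5143, -0.1689]), array([ 0.5817, -0.2128])]
[255  68  40  84 699] [array([259.,  70.]), array([290.5, 148. ])] [array([ 0.4872, -0.2556]), array([ 0.5685, -0.2577])]
[ 0.5007 -0.2123] [ 0.5751 -0.2352] [ 0.6093 -0.245 ]
-17.15548354947246 0.07788227186556873
-16.76069010227325 0.1134046962206143
tool y 67.29933968936174
```

```bash
python3 -m jog '{"offset":[[-0.017,0.006,-0.02],[-0.017,0.006,-0.03],[-0.017,0.005,-0.03],[0,0,-0.03],[0,0,-0.03],[0,0,0],[0,0,0]],"yaw":[2,2,1.5,0,0,0,0],"jaw":[0,0,0,0,0,0,0]}'
python3 - <<'E'
from h import *
o=manip.get_obs(); p=manip.camera('wrist'); save(p,'w7.png'); print(o['position'],o['ee_rot'])
q=R.from_quat(o['ee_rot']).as_matrix(); print('tool y',np.degrees(np.arctan2(q[1,1],q[0,1])))
for t in ['handle_a','pliers','pliers_tip_a']:
    print(t,[(np.array(d['at']),round(d['score'],2),proj(p,d['at'],o).round()) for d in manip.tip_of(p,t)])
E
```

```text
clock: 10.07
position: [0.5589, -0.2311, 0.068]
ee_rot: [0.147, 0.989, 0.0, -0.001]
ft_force: [0.8, -0.2, 1.1]
grip_width: 0.997
grasp_force: 0.0
[ 0.5589 -0.2311  0.068 ] [ 0.1474  0.9891  0.0001 -0.0012]
tool y 73.05101703357909
handle_a [(array([ 0.5531, -0.2518,  0.035 ]), 0.96, array([279., 222.])), (array([ 0.568 , -0.2031,  0.0365]), 0.78, array([355., 223.]))]
pliers [(array([ 0.6102, -0.2438,  0.0257]), 0.87, array([315., 283.]))]
pliers_tip_a [(array([ 0.6664, -0.2711,  0.0211]), 0.89, array([303., 347.])), (array([ 0.6742, -0.2594,  0.0254]), 0.57, array([319., 355.]))]
```

View pics/w7.png

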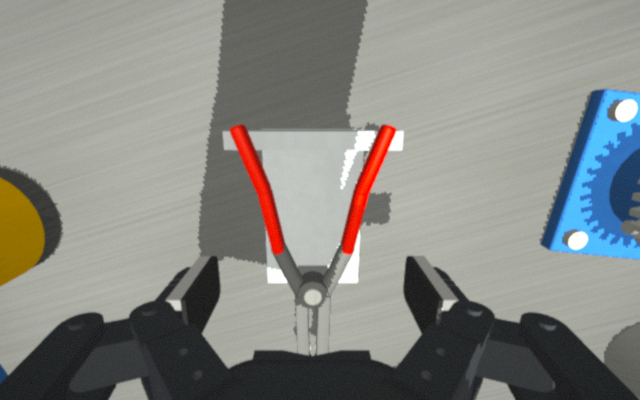

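```bash
python3 -m jog '{"offset":[[0.001,0.0025,-0.016],[0,0,-0.02],[0,0,-0.02],[0,0,-0.015],[0,0,-0.005],[0,0,0],[0,0,0]],"yaw":[0,0,0,0,0,0,0],"jaw":[0,0,0,0,0,0.2,0.2]}' 60
python3 -m jog '{"offset":[[0,0,0],[0,0,0],[0,0,0],[0,0,0]],"yaw":[0,0,0,0],"jaw":[0.3,0.3,0.3,0.3]}'
```

```text
clock: 10.85
position: [0.5614, -0.2293, -0.0063]
ee_rot: [0.147, 0.989, -0.0, 0.001]
ft_force: [-0.9, -1.2, 0.6]
grip_width: 0.802
grasp_force: 0.3
clock: 11.18
position: [0.5621, -0.2293, -0.0049]
ee_rot: [0.148, 0.989, 0.0, 0.002]
ft_force: [-2.9, 1.7, 10.2]
grip_width: 0.702
grasp_force: 13.7
```

```bash
python3 -m jog '{"offset":[[0,0,0.003],[0,0,0.004],[0,0,0.008],[0,0,0.015],[0,0,0.02],[0,0,0.02],[0,0,0],[0,0,0]],"yaw":[0,0,0,0,0,0,0,0],"jaw":[0.31,0.31,0.31,0.31,0.31,0.31,0.31,0.31]}' 60
python3 - <<'E'
from h import *
for k in range(2):
  o=manip.get_obs(); p=manip.camera('wrist'); save(p,'w8.png'); print(o['position'],o['ee_rot'])
  T=R.from_quat(o['ee_rot'])
  for t in ['handle_a','pliers','pliers_tip_a']:
    print(t,[(np.array(d['at']),round(d['score'],2),T.inv().apply(np.array(d['at'])-o['position'])) for d in manip.tip_of(p,t)])
E
```

```text
clock: 11.85
position: [0.5615, -0.2291, 0.0638]
ee_rot: [0.147, 0.989, 0.0, 0.001]
ft_force: [-0.0, 1.1, -2.9]
grip_width: 0.684
grasp_force: 10.7
[ 0.5615 -0.2291  0.0638] [0.1473 0.9891 0.     0.0013]
handle_a [(array([ 0.554 , -0.246 ,  0.1033]), 0.92, array([ 0.0021, -0.0184, -0.0395])), (array([ 0.5658, -0.201 ,  0.1079]), 0.65, array([ 0.0039,  0.0281, -0.0441]))]
pliers [(array([ 0.6162, -0.2428,  0.0963]), 0.61, array([-0.0564,  0.0028, -0.0323])), (array([ 0.6064, -0.2383, -0.0011]), 0.42, array([-0.0455,  0.0042,  0.0651]))]
pliers_tip_a []
[ 0.5599 -0.2285  0.0614] [ 0.1473  0.9891  0.0001 -0.0009]
handle_a [(array([ 0.553 , -0.2475,  0.1017]), 0.92, array([ 0.0012, -0.0202, -0.0403])), (array([ 0.5685, -0.2002,  0.105 ]), 0.74, array([ 0.0001,  0.0296, -0.0436]))]
pliers [(array([ 0.6138, -0.2411,  0.0907]), 0.87, array([-0.0551,  0.0037, -0.0294]))]
pliers_tip_a [(array([ 0.566 , -0.2048,  0.1065]), 0.39, array([ 0.0012,  0.0245, -0.0451]))]
```

```bash
python3 -m jog '{"offset":[[0,0,0.015],[0,0.01,0.03],[0,0.02,0.035],[0,0.03,0.035],[0,0.03,0.02],[0,0.03,0],[0,0.03,0],[0,0.03,0],[0,0.03,0],[0,0.03,0],[0,0.03,0],[0.002,0.03,0],[0.004,0.03,0],[0.004,0.03,0],[0.004,0.03,0],[0.004,0.02,0],[0.002,0.01,0],[0,0,0],[0,0,0]],"yaw":[0,0,1.2,1.2,1.2,1.2,1.2,1.2,1.2,1.2,1.2,1.2,1.2,1.2,1.2,1.2,0,0,0],"jaw":[0.305,0.305,0.305,0.305,0.305,0.305,0.305,0.305,0.305,0.305,0.305,0.305,0.305,0.305,0.305,0.305,0.305,0.305,0.305]}' 60
python3 - <<'E'
from h import *
for k in range(2):
  o=manip.get_obs(); p=manip.camera('wrist'); save(p,f'w9{k}.png'); print(o['position'],o['ee_rot'])
  T=R.from_quat(o['ee_rot'])
  for t in ['handle_a','pliers','ring_end_a','ring_back','ring','block']:
    print(t,[(np.array(d['at']),round(d['score'],2),T.inv().apply(np.array(d['at'])-o['position']),proj(p,d['at'],o).round()) for d in manip.tip_of(p,t)])
E
```

```text
clock: 13.83
position: [0.5807, 0.187, 0.1937]
ee_rot: [0.002, 1.0, -0.001, -0.0]
ft_force: [-0.3, -0.4, -1.9]
grip_width: 0.697
grasp_force: 10.6
[0.5807 0.187  0.1937] [ 0.002   1.     -0.0005 -0.0002]
handle_a [(array([0.5784, 0.2129, 0.2369]), 0.86, array([ 0.0024,  0.0258, -0.0432]), array([370., 274.]))]
pliers [(array([0.6332, 0.1869, 0.2227]), 0.86, array([-0.0525,  0.    , -0.029 ]), array([311., 353.]))]
ring_end_a [(array([0.5403, 0.3221, 0.0456]), 0.74, array([0.0409, 0.1351, 0.148 ]), array([447., 143.]))]
ring_back [(array([0.5928, 0.2984, 0.0419]), 0.8, array([-0.0117,  0.1116,  0.1517]), array([418., 194.])), (array([ 0.6139,  0.0153, -0.0008]), 0.2, array([-0.034 , -0.1714,  0.1947]), array([169., 203.]))]
ring []
block [(array([ 0.6763,  0.2906, -0.0011]), 0.85, array([-0.0953,  0.1041,  0.1947]), array([394., 249.])), (array([0.5745, 0.3002, 0.0012]), 0.84, array([0.0065, 0.1133, 0.1924]), array([409., 169.])), (array([ 0.5714,  0.1992, -0.0008]), 0.64, array([0.0093, 0.0123, 0.1945]), array([322., 167.])), (array([ 0.76  ,  0.132 , -0.0021]), 0.32, array([-0.1796,
[... 523 characters left out ...]
([0.54  , 0.3217, 0.0445]), 0.98, array([0.0413, 0.1341, 0.1498]), array([446., 143.])), (array([0.5913, 0.3032, 0.0433]), 0.35, array([-0.0101,  0.1158,  0.151 ]), array([422., 192.]))]
ring_back [(array([0.5931, 0.3022, 0.043 ]), 0.62, array([-0.0119,  0.1148,  0.1513]), array([421., 194.]))]
ring [(array([0.633 , 0.1866, 0.2274]), 0.15, array([-0.0523, -0.0006, -0.0331]), array([310., 359.]))]
block [(array([ 0.6739,  0.2913, -0.0001]), 0.98, array([-0.0927,  0.1042,  0.1944]), array([394., 247.])), (array([0.5761, 0.3008, 0.001 ]), 0.91, array([0.0051, 0.1134, 0.1933]), array([409., 170.])), (array([ 0.5687,  0.1965, -0.0007]), 0.69, array([0.0121, 0.009 , 0.195 ]), array([319., 164.]))]
```

```bash
cat > ringfit.py <<'E'
from h import *
from scipy.optimize import least_squares
def fit(f,p,o,z=.0455):
    h=cv2.cvtColor(f,cv2.COLOR_BGR2HSV); m=cv2.inRange(h,(18,130,110),(36,255,255))
    n,l,s,c=cv2.connectedComponentsWithStats(m); e=proj(p,[.568,.302,.0445],o)
    i=min((i for i in range(1,n) if s[i,4]>30),key=lambda i:np.linalg.norm(c[i]-e))
    ys,xs=np.nonzero(l==i); W=np.array([ray(p,(x,y),z,o)[:2] for x,y in zip(xs,ys)])
    # body pixels lie on mean radius 22 except the lugs
    q=np.array([.568,.302])
    for k in range(15):
        b=W[(W[:,0]-q[0])>-.012]
        q=least_squares(lambda c:np.hypot(*(b-c).T)-.022,q,loss='soft_l1',f_scale=.003).x
    lug=W[np.hypot(*(W-q).T)>.0265]; d=q-lug.mean(0)
    return s[i],q,np.degrees(np.arctan2(d[1],d[0])),np.hypot(*d),lug[lug[:,1]>q[1]].mean(0),lug[lug[:,1]<q[1]].mean(0)
E
python3 - <<'E'
from ringfit import *
p=manip.camera('wrist'); o=manip.get_obs(); f=np.ascontiguousarray(p['frame'][:,:,::-1]); print(o['position']); print(*fit(f,p,o))
t=manip.camera('top'); print(*fit(np.ascontiguousarray(t['frame'][:,:,::-1]),t,None))
s=manip.camera('scene'); print(*fit(np.ascontiguousarray(s['frame'][:,:,::-1]),s,None))
h=cv2.cvtColor(f,cv2.COLOR_BGR2HSV); m=cv2.inRange(h,(0,150,90),(8,255,255))|cv2.inRange(h,(172,150,90),(180,255,255))
n,l,st,c=cv2.connectedComponentsWithStats(m)
T=R.from_quat(o['ee_rot'])
for i in range(1,n):
    if st[i,4]>300:
        ys,xs=np.nonzero(l==i)
        print(st[i])
        for r in np.linspace(ys.min()+3,ys.max()-3,5).astype(int):
            print(r,xs[ys==r].mean(), T.inv().apply(ray(p,(xs[ys==r].mean(),r),o['position'][2]+.041+.006,o)-o['position']))
E
```

```text
[0.5806 0.1883 0.1941]
[409 139  45  58 703] [0.5686 0.3018] -49.57255352608825 0.029283754229123857 [0.5492 0.3244] [0.5933 0.2922]
[354 258  29  41 218] [0.568 0.302] 63.18103660013411 0.549616302093215 [nan nan] [ 0.32   -0.1885]
[381 296  12  16  70] [0.5682 0.3029] 72.03129463997425 0.025912000630984977 [nan nan] [0.5602 0.2783]
[ 191  125   82  198 5135]
128 208.0 [ 0.0653 -0.0384 -0.047 ]
175 222.5 [ 0.0475 -0.0345 -0.047 ]
223 241.5 [ 0.0278 -0.0284 -0.047 ]
271 253.5 [ 0.0061 -0.0246 -0.047 ]
319 262.5 [-0.0178 -0.0219 -0.047 ]
[ 350  127   84  196 5255]
130 417.0 [ 0.0646  0.0394 -0.047 ]
177 401.0 [ 0.0467  0.0349 -0.047 ]
224 381.5 [ 0.0273  0.0285 -0.047 ]
271 369.0 [ 0.006   0.0245 -0.047 ]
319 360.0 [-0.0179  0.0217 -0.047 ]ringfit.py:14: RuntimeWarning: Mean of empty slice.
  return s[i],q,np.degrees(np.arctan2(d[1],d[0])),np.hypot(*d),lug[lug[:,1]>q[1]].mean(0),lug[lug[:,1]<q[1]].mean(0)
  ret = um.true_divide(
```

Run:
```python
from ringfit import *
def go(p,o):
    f=np.ascontiguousarray(p['frame'][:,:,::-1]); h=cv2.cvtColor(f,cv2.COLOR_BGR2HSV); m=cv2.inRange(h,(18,110,90),(36,255,255))
    n,l,s,c=cv2.connectedComponentsWithStats(m); e=proj(p,[.568,.302,.0445],o)
    i=min((i for i in range(1,n) if s[i,4]>30),key=lambda i:np.linalg.norm(c[i]-e))
    m=(l==i).astype(np.uint8)
    # model raster: C + lugs, IoU search
    g=np.linspace(-.04,.04,161); ys,xs=np.nonzero(cv2.dilate(m,np.ones((25,25))))
    zt,zb=.047,.042
    P=np.array([ray(p,(x,y),zt,o)[:2] for x,y in zip(xs,ys)]);Q=np.array([ray(p,(x,y),zb,o)[:2] for x,y in zip(xs,ys)]); obs=m[ys,xs]>0
    def inside(W,a):
        c,s_=np.cos(a[2]),np.sin(a[2]); d=W-a[:2]; x=d[:,0]*c+d[:,1]*s_; y=-d[:,0]*s_+d[:,1]*c; r=np.hypot(x,y)
        body=(r>.0185)&(r<.0255)&((x>-.012)|(abs(y)>.016)); lug=(x<-.017)&(x>-.033)&(abs(y)>.0165)&(abs(y)<.0235); return body|lug
    best=(0,)
    rng=np.arange(-.006,.0061,.001)
    for y in np.radians(np.arange(-12,12.1,2)):
        for dx in rng:
            for dy in rng:
                a=(.5686+dx,.302+dy,y); k=inside(P,a)|inside(Q,a)|inside((P+Q)/2,a); v=(k&obs).sum()/(k|obs).sum()
                if v>best[0]: best=(v,a[0],a[1],np.degrees(y))
    print(np.array(best),m.sum())
o=manip.get_obs(); p=manip.camera('wrist'); go(p,o); go(manip.camera('scene'),None); go(manip.camera('top'),None)
```

```text
[ 0.6703  0.5686  0.302  -6.    ] 733
[ 0.6807  0.5686  0.303  -4.    ] 223
[0] 33
```

```bash
python3 -m jog '{"offset":[[-0.012,0.01,0],[-0.02,0.016,0],[-0.025,0.0205,0],[-0.025,0.0205,0],[-0.025,0.0205,0],[-0.025,0.0205,0],[-0.015,0.011,0],[-0.005,0.0045,-0.01],[0,0,-0.025],[0,0,-0.03],[0,0,-0.03],[0,0,-0.02],[0,0,-0.01],[0,0,0],[0,0,0],[0,0,0]],"yaw":[-1,-1,-1,-1,0,0,0,0,0,0,0,0,0,0,0,0],"jaw":[0.295,0.295,0.295,0.295,0.295,0.295,0.295,0.295,0.295,0.295,0.295,0.295,0.295,0.295,0.295,0.295]}' 60
cat > look.py <<'E'
from h import *
import sys
o=manip.get_obs(); T=R.from_quat(o['ee_rot']); print(o['position'],o['ft_force'],o['grip_width'],o['grasp_force']); q=T.as_matrix(); print('tool y',np.degrees(np.arctan2(q[1,1],q[0,1])))
for c in sys.argv[1].split(','):
  p=manip.camera(c); o=manip.get_obs(); save(p,sys.argv[2]+c+'.png')
  for t in sys.argv[3:]:
    print(c,t,*[(np.array(d['at']),round(d['score'],2),T.inv().apply(np.array(d['at'])-o['position'])) for d in manip.tip_of(p,t)][:3])
E
python3 look.py scene,top,wrist,scene A pliers_tip_a ring_end_a ring_back pliers
```

```text
clock: 16.17
position: [0.4297, 0.3123, 0.0705]
ee_rot: [0.036, 0.999, 0.001, 0.001]
ft_force: [-0.7, 0.1, -1.7]
grip_width: 0.707
grasp_force: 10.6
[0.4297 0.3123 0.0705] [-0.7437  0.0671 -1.7225] 0.7069176742151112 10.589987067505717
tool y 85.82691172393304
scene pliers_tip_a (array([0.5407, 0.3111, 0.0982]), 0.73, array([-0.1108,  0.0068, -0.0274])) (array([0.5441, 0.2932, 0.1006]), 0.54, array([-0.1155, -0.0108, -0.0298]))
scene ring_end_a (array([0.6116, 0.0152, 0.1383]), 0.65, array([-0.2031, -0.283 , -0.0678])) (array([0.5379, 0.3171, 0.0453]), 0.54, array([-0.1075,  0.0125,  0.0255])) (array([0.5393, 0.2881, 0.0477]), 0.52, array([-0.111 , -0.0163,  0.0231]))
scene ring_back (array([0.5896, 0.3023, 0.0441]), 0.63, array([-0.1602,  0.0015,  0.0268]))
scene pliers (array([0.4775, 0.3124, 0.0957]), 0.81, array([-0.0477,  0.0035, -0.025 ])) (array([ 0.7632,  0.13  , -0.0017]), 0.51, array([-0.3458, -0.1578,  0.0727]))
top pliers_tip_a (array([0.5401, 0.3115, 0.0945]), 0.74, array([-0.1109,  0.0076, -0.0246])) (array([0.5407, 0.2965, 0.098 ]), 0.68, array([-0.1126, -0.0073, -0.02
[... 539 characters left out ...]
), 0.75, array([-0.113 ,  0.0113, -0.0236])) (array([0.5431, 0.2887, 0.0968]), 0.6, array([-0.1159, -0.0146, -0.0276])) (array([0.479 , 0.3126, 0.099 ]), 0.42, array([-0.0503,  0.0045, -0.0299]))
scene ring_end_a (array([0.5399, 0.2866, 0.0436]), 0.56, array([-0.1128, -0.0171,  0.0256])) (array([0.5407, 0.3153, 0.0439]), 0.46, array([-0.1115,  0.0116,  0.0253])) (array([0.4768, 0.3111, 0.0974]), 0.43, array([-0.0482,  0.0029, -0.0283]))
scene ring_back (array([0.5895, 0.3039, 0.0447]), 0.53, array([-0.161 ,  0.0038,  0.0246]))
scene pliers (array([0.4776, 0.3121, 0.0948]), 0.82, array([-0.0489,  0.0039, -0.0257])) (array([ 0.7639,  0.1337, -0.0028]), 0.33, array([-0.3472, -0.1533,  0.0721]))
```

```bash
python3 -m jog '{"offset":[[-0.001,0,-0.015],[0,0,-0.012],[0,0,-0.006],[0,0,-0.004],[0,0,-0.004],[0,0,-0.004],[0,0,0]],"yaw":[0,0,0,0,0,0,0],"jaw":[0.295,0.295,0.295,0.295,0.295,0.295,0.295]}'
python3 -m jog '{"offset":[[0,0,-0.003],[0,0,-0.003],[0,0,-0.002],[0,0,0],[0,0,0]],"yaw":[0,0,0,0,0],"jaw":[0.295,0.295,0.295,0.295,0.295]}'
python3 look.py scene,top,scene B pliers_tip_a ring_end_a ring_back
```

```text
clock: 17.75
position: [0.4275, 0.3116, 0.0235]
ee_rot: [0.036, 0.999, -0.0, -0.0]
ft_force: [-0.4, 0.3, -2.3]
grip_width: 0.708
grasp_force: 10.6
clock: 18.17
position: [0.4276, 0.3118, 0.016]
ee_rot: [0.036, 0.999, -0.0, -0.0]
ft_force: [0.8, -0.6, -2.2]
grip_width: 0.708
grasp_force: 10.6
[0.4276 0.3118 0.016 ] [ 0.8329 -0.61   -2.1757] 0.7078004253093334 10.58525106869638
tool y 85.85177412230523
scene pliers_tip_a (array([0.5404, 0.2912, 0.043 ]), 0.79, array([-0.1139, -0.0124, -0.0269])) (array([0.5407, 0.3128, 0.0411]), 0.56, array([-0.1126,  0.0091, -0.025 ]))
scene ring_end_a (array([0.541 , 0.3153, 0.0452]), 0.58, array([-0.1127,  0.0117, -0.0291]))
scene ring_back (array([0.5901, 0.3016, 0.0427]), 0.61, array([-0.1627,  0.0015, -0.0266])) (array([0.612 , 0.0175, 0.0965]), 0.57, array([-0.2051, -0.2802, -0.0804]))
top pliers_tip_a (array([0.5418, 0.315 , 0.0449]), 0.81, array([-0.1135,  0.0114, -0.0287])) (array([0.5386, 0.2918, 0.0454]), 0.64, array([-0.112 , -0.012 , -0.0292]))
top ring_end_a (array([0.5448, 0.2849, 0.0416]), 0.58, array([-0.1187, -0.0184, -0.0254])) (array([0.5447, 0.3173, 0.0452]), 0.5, array([-0.1163,  0.0139, -0.029 ]))
top ring_back (array([0.5908, 0.3026, 0.041 ]), 0.55, array([-0.1633,  0.0026, -0.0248]))
scene pliers_tip_a (array([0.5388, 0.293 , 0.0491]), 0.75, array([-0.1122, -0.0107, -0.033 ])) (array([ 0.3907, -0.0558, -0.0032]), 0.69, array([ 0.0103, -0.3693,  0.0193])) (array([0.5401, 0.3163, 0.0416]), 0.57, array([-0.1118,  0.0126, -0.0255]))
scene ring_end_a (array([0.4209, 0.2862, 0.0614]), 0.64, array([ 0.0049, -0.026 , -0.0453])) (array([0.5395, 0.29  , 0.0431]), 0.6, array([-0.1131, -0.0137, -0.027 ])) (array([0.5396, 0.318 , 0.0454]), 0.57, array([-0.1112,  0.0143, -0.0293]))
scene ring_back (array([0.5894, 0.3009, 0.0441]), 0.53, array([-0.1621,  0.0008, -0.028 ]))
```

```bash
python3 -m jog '{"offset":[[0.002,0,0.0005],[0,0,0.0005],[0,0,0.0005],[0,0,0.0005],[0,0,0.0005],[0,0,0]],"yaw":[0,0,0,0,0,0],"jaw":[0.33,0.36,0.39,0.42,0.45,0.45]}' 70
python3 -m jog '{"offset":[[0,0,0.0005],[0,0,0],[0,0,0]],"yaw":[0,0,0],"jaw":[0.48,0.5,0.5]}' 70
python3 look.py scene,top C pliers_tip_a ring_end_a ring_back
```

```text
clock: 19.27
position: [0.4296, 0.3118, 0.0187]
ee_rot: [0.036, 0.999, 0.0, 0.0]
ft_force: [-0.2, -0.3, -2.5]
grip_width: 0.553
grasp_force: 12.2
clock: 19.52
position: [0.4296, 0.3118, 0.0191]
ee_rot: [0.036, 0.999, 0.0, -0.0]
ft_force: [0.7, -0.7, -3.0]
grip_width: 0.502
grasp_force: 14.1
[0.4296 0.3118 0.0191] [ 0.7446 -0.7014 -3.0498] 0.5023665274658444 14.142586290836334
tool y 85.8509489525635
scene pliers_tip_a (array([0.5444, 0.3249, 0.0443]), 0.9, array([-0.1135,  0.0214, -0.0252])) (array([0.5427, 0.2807, 0.0444]), 0.76, array([-0.115 , -0.0228, -0.0253]))
scene ring_end_a (array([0.5421, 0.2842, 0.0471]), 0.46, array([-0.1142, -0.0194, -0.028 ])) (array([0.542 , 0.3204, 0.0464]), 0.41, array([-0.1114,  0.0167, -0.0273]))
scene ring_back (array([0.5892, 0.3008, 0.0438]), 0.73, array([-0.1599,  0.0006, -0.0247]))
top pliers_tip_a (array([0.5436, 0.3204, 0.0454]), 0.71, array([-0.113 ,  0.0169, -0.0264])) (array([0.5437, 0.2882, 0.046 ]), 0.67, array([-0.1155, -0.0152, -0.027 ])) (array([0.541 , 0.3181, 0.044 ]), 0.58, array([-0.1106,  0.0144, -0.025 ]))
top ring_end_a (array([0.5413, 0.283 , 0.0412]), 0.6, array([-0.1135, -0.0206, -0.0222])) (array([0.5446, 0.3192, 0.0442]), 0.5, array([-0.1141,  0.0157, -0.0252]))
top ring_back (array([0.5909, 0.3054, 0.0463]), 0.46, array([-0.1613,  0.0053, -0.0273]))
```

```bash
python3 -m jog '{"offset":[[0.001,0,0.0005],[0.001,0,0.0005],[0.001,0,0.0005],[0.001,0,0.0005],[0.001,0,0.0002],[0.001,0,0.0002],[0,0,0]],"yaw":[0,0,0,0,0,0,0],"jaw":[0.53,0.56,0.59,0.62,0.65,0.68,0.68]}' 70
python3 look.py scene,top D pliers_tip_a ring_end_a ring_back
```

```text
clock: 20.5
position: [0.4359, 0.3117, 0.0215]
ee_rot: [0.036, 0.999, 0.0, 0.0]
ft_force: [-0.2, -0.7, -2.0]
grip_width: 0.327
grasp_force: 25.5
[0.4359 0.3117 0.0215] [-0.1619 -0.6791 -2.0481] 0.3267902217276945 25.461319712921977
tool y 85.84016816640575
scene pliers_tip_a (array([0.5524, 0.3301, 0.0442]), 0.94, array([-0.1149,  0.0267, -0.0227])) (array([0.5474, 0.2766, 0.0478]), 0.65, array([-0.1138, -0.027 , -0.0263]))
scene ring_end_a (array([0.5445, 0.2773, 0.0462]), 0.74, array([-0.1109, -0.0265, -0.0247])) (array([0.5483, 0.3269, 0.0485]), 0.53, array([-0.1111,  0.0232, -0.027 ])) (array([0.5482, 0.272 , 0.0467]), 0.32, array([-0.115 , -0.0315, -0.0252]))
scene ring_back (array([0.5924, 0.3001, 0.0454]), 0.55, array([-0.157 , -0.0003, -0.0239]))
top pliers_tip_a (array([0.5534, 0.3308, 0.0457]), 0.77, array([-0.1161,  0.0275, -0.0242])) (array([0.5463, 0.2783, 0.0478]), 0.48, array([-0.1128, -0.0254, -0.0263])) (array([ 0.3945, -0.057 ,  0.0006]), 0.31, array([ 0.0142, -0.3708,  0.0208]))
top ring_end_a (array([0.5544, 0.3274, 0.0457]), 0.56, array([-0.1174,  0.0242, -0.0242]))
top ring_back (array([0.5918, 0.3019, 0.0435]), 0.58, array([-0.1565,  0.0015, -0.022 ]))
```

```bash
python3 -m jog '{"offset":[[0.001,0,0],[0.001,0,0],[0,0,0],[0,0,0],[0,0,0]],"yaw":[0,0,0,0,0],"jaw":[0.71,0.74,0.78,0.85,0.85]}' 70
python3 -m jog '{"offset":[[0,0,0.002],[0,0,0.003],[0,0,0.005],[0,0,0.005],[0,0,0.005],[0,0,0],[0,0,0]],"yaw":[0,0,0,0,0,0,0],"jaw":[0.85,0.85,0.85,0.85,0.85,0.85,0.85]}' 70
python3 look.py scene,top E pliers_tip_a ring_end_a ring_back
```

```text
clock: 21.32
position: [0.4376, 0.3117, 0.0214]
ee_rot: [0.036, 0.999, -0.0, -0.0]
ft_force: [-1.2, -0.4, -2.1]
grip_width: 0.255
grasp_force: 67.6
clock: 21.9
position: [0.4379, 0.312, 0.042]
ee_rot: [0.036, 0.999, 0.0, 0.0]
ft_force: [-0.3, -0.4, -4.1]
grip_width: 0.258
grasp_force: 67.7
[0.4379 0.312  0.042 ] [-0.2922 -0.3673 -4.1082] 0.25816948580800453 67.66003299504519
tool y 85.85373539052901
scene pliers_tip_a (array([0.55  , 0.2701, 0.0662]), 0.63, array([-0.115 , -0.0335, -0.0245])) (array([0.5512, 0.3341, 0.0661]), 0.6, array([-0.1116,  0.0304, -0.0244]))
scene ring_end_a (array([0.491 , 0.3086, 0.0653]), 0.61, array([-0.0534,  0.0007, -0.0237])) (array([0.5483, 0.333 , 0.0675]), 0.5, array([-0.1088,  0.0291, -0.0258])) (array([0.5465, 0.2762, 0.0636]), 0.45, array([-0.1111, -0.0276, -0.0219]))
scene ring_back (array([0.5907, 0.3022, 0.0616]), 0.51, array([-0.1533,  0.0015, -0.0199]))
top pliers_tip_a (array([0.5504, 0.3334, 0.0659]), 0.64, array([-0.1111,  0.0299, -0.0246])) (array([0.5468, 0.2742, 0.0683]), 0.42, array([-0.1118, -0.0295, -0.027 ]))
top ring_end_a (array([0.5566, 0.3281, 0.0633]), 0.51, array([-0.1177,  0.025 , -0.022 ])) (array([0.5466, 0.27  , 0.0648]), 0.43, array([-0.1119, -0.0337, -0.0235]))
top ring_back (array([0.5881, 0.3001, 0.0619]), 0.51, array([-0.1511, -0.0006, -0.0206]))
```

```bash
python3 -m jog '{"offset":[[0,0,0.005],[0,0,0.01],[0,0,0.015],[0,0,0.02],[0,0,0.02],[0,0,0.015],[0,-0.005,0.01],[0.001,-0.01,0.005],[0.003,-0.015,0],[0.004,-0.02,0],[0.004,-0.022,0],[0.004,-0.024,0],[0.004,-0.024,0],[0.004,-0.024,0],[0.004,-0.024,0],[0.004,-0.024,0],[0.004,-0.022,0],[0.003,-0.018,0],[0,-0.01,0],[0,0,0]],"yaw":[0,0,0,0,0,0,0,0,0,0,0,0,0,0,0,0,0,0,0,0],"jaw":[0.85,0.85,0.85,0.85,0.85,0.85,0.85,0.85,0.85,0.85,0.85,0.85,0.85,0.85,0.85,0.85,0.85,0.85,0.85,0.85]}' 70
python3 look.py scene,top,scene,top F pliers_tip_a ring_end_a ring_back plunger_top groove
```

```text
clock: 23.97
position: [0.4762, 0.0668, 0.1412]
ee_rot: [0.038, 0.999, -0.0, -0.0]
ft_force: [-0.6, 0.7, -3.4]
grip_width: 0.252
grasp_force: 67.8
[0.4762 0.0668 0.1412] [-0.5528  0.6926 -3.3736] 0.251915585321586 67.76920706033707
tool y 85.61864327125748
scene pliers_tip_a (array([0.5852, 0.0254, 0.1653]), 0.8, array([-0.112 , -0.035 , -0.0241])) (array([0.5923, 0.0857, 0.1635]), 0.59, array([-0.1145,  0.0257, -0.0223]))
scene ring_end_a (array([0.5894, 0.0831, 0.1642]), 0.61, array([-0.1118,  0.0229, -0.023 ])) (array([0.5853, 0.0325, 0.1665]), 0.44, array([-0.1116, -0.0279, -0.0253]))
scene ring_back (array([0.6325, 0.0554, 0.1638]), 0.61, array([-0.1569, -0.0014, -0.0227]))
scene plunger_top (array([0.5861, 0.0286, 0.1668]), 0.53, array([-0.1126, -0.0317, -0.0256])) (array([ 0.7764,  0.0167, -0.0027]), 0.49, array([-0.3034, -0.0289,  0.1437])) (array([0.5905, 0.0881, 0.1623]), 0.41, array([-0.1125,  0.028 , -0.0211]))
scene groove (array([ 0.3098, -0.2251,  0.0991]), 0.71, array([ 0.1434, -0.3057,  0.0424])) (array([0.5902, 0.0887, 0.1616]), 0.67, array([-0.1121,  0.0285, -0.020
[... 1837 characters left out ...]
0463,  0.0482])) (array([ 0.312 , -0.2278,  0.099 ]), 0.7, array([ 0.1414, -0.3094,  0.0427]))
top pliers_tip_a
top ring_end_a (array([0.6295, 0.0609, 0.1618]), 0.54, array([-0.1531,  0.0029, -0.0204])) (array([0.5863, 0.0315, 0.161 ]), 0.4, array([-0.1122, -0.0298, -0.0196]))
top ring_back (array([0.6313, 0.0601, 0.1604]), 0.63, array([-0.1549,  0.0022, -0.019 ]))
top plunger_top (array([0.6168, 0.0206, 0.1401]), 0.45, array([-0.1435, -0.0383,  0.0013]))
top groove (array([ 0.3133, -0.2211,  0.0965]), 0.76, array([ 0.1406, -0.3024,  0.0452])) (array([0.615 , 0.016 , 0.1007]), 0.6, array([-0.1421, -0.043 ,  0.0407])) (array([0.6291, 0.0606, 0.1623]), 0.31, array([-0.1527,  0.0025, -0.0209]))
```

```bash
python3 -m jog '{"offset":[[0.001,-0.005,0],[0.003,-0.012,0],[0.003,-0.013,0],[0.002,-0.009,0],[0.001,-0.003,0],[0,0,0],[0,0,0],[0,0,0]],"yaw":[0,0,0,0,0,0,0,0],"jaw":[0.85,0.85,0.85,0.85,0.85,0.85,0.85,0.85]}' 70
python3 look.py scene,top,scene,top G ring_end_a ring_back
python3 - <<'E'
from h import *
for c in ('top','scene'):
    p=manip.camera(c); f=np.ascontiguousarray(p['frame'][:,:,::-1]); h=cv2.cvtColor(f,cv2.COLOR_BGR2HSV); m=cv2.inRange(h,(18,110,90),(36,255,255))
    e=proj(p,[.612,.016,.15]).astype(int); print(c,e)
    x0,y0=e-25; sub=m[y0:y0+50,x0:x0+50]; print('\n'.join(''.join('#' if v else '.' for v in r) for r in sub))
    W=[ray(p,(x+x0,y+y0),.162) for y,x in zip(*np.nonzero(sub))]; W=np.array(W); print(W.min(0),W.max(0))
a=[cv2.resize(cv2.imread(f'pics/G{c}.png')[s],(400,400),interpolation=cv2.INTER_CUBIC) for c,s in (('top',np.s_[145:215,265:335]),('scene',np.s_[180:250,275:345]))]
cv2.imwrite('pics/G.png',np.hstack(a))
E
```

```text
clock: 25.83
position: [0.4865, 0.0285, 0.1414]
ee_rot: [0.036, 0.999, 0.0, -0.0]
ft_force: [0.6, -0.3, -2.5]
grip_width: 0.255
grasp_force: 67.8
[0.4865 0.0285 0.1414] [ 0.6368 -0.2573 -2.4656] 0.2554019381423903 67.77910497039557
tool y 85.90178166544368
scene ring_end_a (array([ 0.596 , -0.0097,  0.1654]), 0.72, array([-0.1119, -0.0303, -0.024 ])) (array([0.6001, 0.0482, 0.1657]), 0.38, array([-0.1119,  0.0278, -0.0243]))
scene ring_back (array([0.4799, 0.022 , 0.1812]), 0.63, array([ 0.0061, -0.007 , -0.0398])) (array([ 0.7617,  0.1308, -0.0017]), 0.59, array([-0.2672,  0.1216,  0.1431])) (array([0.6398, 0.0206, 0.1637]), 0.58, array([-0.1535,  0.0031, -0.0223]))
top ring_end_a (array([0.6052, 0.0464, 0.1632]), 0.57, array([-0.117 ,  0.0266, -0.0217])) (array([ 0.5967, -0.0107,  0.1613]), 0.44, array([-0.1126, -0.031 , -0.0199])) (array([0.6194, 0.0148, 0.1602]), 0.32, array([-0.1334, -0.0039, -0.0188]))
top ring_back (array([0.6422, 0.0165, 0.1632]), 0.38, array([-0.1561, -0.0006, -0.0218]))
scene ring_end_a (array([ 0.5955, -0.0091,  0.1627]), 0.63, array([-0.1112, -0.0292, -0.
[... 5039 characters left out ...]
.......................................
..................................................
..................................................
..................................................
..................................................
..................................................
..................................................
..................................................
..................................................
..................................................
..................................................
..................................................
..................................................
[ 0.5978 -0.0174  0.162 ] [0.6445 0.0566 0.162 ]
```

View pics/G.png

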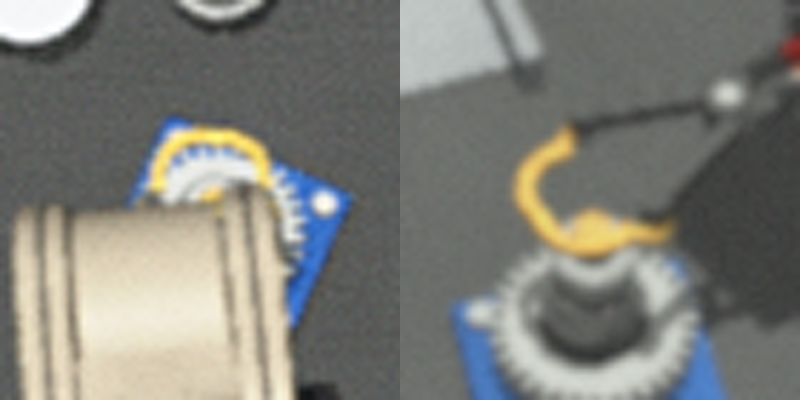

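The last picture shows the spread ring over the blue stub on the plier tips. In the top half, the brass head at about (210,195) is inside the C. In the scene half, the ring is level with its back towards the camera. The measured correction is (-1, -2) mm, then I lower it in steps and watch the force.

```bash
python3 -m jog '{"offset":[[-0.001,-0.002,0],[0,0,-0.004],[0,0,-0.006],[0,0,-0.006],[0,0,-0.006],[0,0,-0.004],[0,0,0],[0,0,0]],"yaw":[0,0,0,0,0,0,0,0],"jaw":[0.85,0.85,0.85,0.85,0.85,0.85,0.85,0.85]}' 70
python3 -m jog '{"offset":[[0,0,-0.003],[0,0,-0.003],[0,0,-0.003],[0,0,-0.003],[0,0,0],[0,0,0]],"yaw":[0,0,0,0,0,0],"jaw":[0.85,0.85,0.85,0.85,0.85,0.85]}' 70
python3 look.py scene,top,scene,top,scene,top H ring_end_a ring_back groove plunger_top
```

```text
clock: 27.2
position: [0.4855, 0.0257, 0.1152]
ee_rot: [0.036, 0.999, -0.0, -0.0]
ft_force: [-0.4, 0.8, -3.5]
grip_width: 0.254
grasp_force: 67.8
clock: 27.7
position: [0.4855, 0.0258, 0.1033]
ee_rot: [0.036, 0.999, -0.0, -0.0]
ft_force: [0.7, -1.4, -2.0]
grip_width: 0.254
grasp_force: 67.8
[0.4855 0.0258 0.1033] [ 0.7033 -1.4162 -1.9888] 0.2536406575523146 67.78889022767544
tool y 85.85200455339556
scene ring_end_a (array([0.5965, 0.0434, 0.1275]), 0.64, array([-0.1093,  0.0256, -0.0241]))
scene ring_back (array([0.6399, 0.0143, 0.1265]), 0.62, array([-0.1547, -0.0003, -0.0231])) (array([0.619 , 0.0088, 0.1203]), 0.35, array([-0.1342, -0.0073, -0.0169])) (array([0.4793, 0.018 , 0.1447]), 0.35, array([ 0.0058, -0.0082, -0.0412]))
scene groove (array([0.6168, 0.0162, 0.0947]), 0.79, array([-0.1315, -0.0001,  0.0087])) (array([ 0.3127, -0.2291,  0.0973]), 0.79, array([ 0.1541, -0.2667,  0.0062]))
scene plunger_top (array([0.6089, 0.0153, 0.1347]), 0.43, array([-0.1237, -0.0015, -0.0313])) (array([ 0.7783,  0.0178, -0.0013]), 0.4, array([-0.2925,  0.0132,  0.1047]))
top ring_end_a (arra
[... 2894 characters left out ...]
, 0.6, array([-0.112 , -0.031 , -0.0205])) (array([0.606 , 0.0434, 0.1264]), 0.39, array([-0.1187,  0.0263, -0.023 ])) (array([ 0.6415,  0.4291, -0.0003]), 0.27, array([-0.1263,  0.4135,  0.1037]))
top ring_back (array([0.6405, 0.0161, 0.1265]), 0.66, array([-0.1551,  0.0015, -0.0231]))
top groove (array([ 0.3133, -0.2221,  0.101 ]), 0.72, array([ 0.154 , -0.2597,  0.0025])) (array([0.6119, 0.0178, 0.1002]), 0.55, array([-0.1265,  0.0012,  0.0032]))
top plunger_top (array([0.6019, 0.0425, 0.13  ]), 0.71, array([-0.1147,  0.0251, -0.0266])) (array([ 0.3131, -0.2237,  0.1332]), 0.57, array([ 0.1541, -0.2613, -0.0297])) (array([0.6147, 0.0178, 0.1358]), 0.42, array([-0.1293,  0.0014, -0.0324]))
```

```bash
python3 -m jog '{"offset":[[0,0,-0.002],[0,0,-0.002],[0,0,-0.002],[0,0,-0.002],[0,0,0],[0,0,0]],"yaw":[0,0,0,0,0,0],"jaw":[0.85,0.85,0.85,0.85,0.85,0.85]}' 70
python3 -m jog '{"offset":[[0,0,-0.003],[0,0,-0.003],[0,0,-0.003],[0,0,-0.003],[0,0,-0.003],[0,0,-0.002],[0,0,-0.001],[0,0,0],[0,0,0]],"yaw":[0,0,0,0,0,0,0,0,0],"jaw":[0.85,0.85,0.85,0.85,0.85,0.85,0.85,0.85,0.85]}' 70
python3 look.py scene,top,scene,top,scene,top,scene,top I ring_end_a ring_back groove plunger_top | cut -c1-210
python3 -c "
from h import *
import time
F=[]
for i in range(12): manip.camera('top'); o=manip.get_obs(); F.append(o['ft_force'])
print(np.mean(F,0),np.std(F,0))"
```

```text
clock: 29.7
position: [0.4855, 0.0258, 0.0953]
ee_rot: [0.036, 0.999, -0.0, -0.0]
ft_force: [-0.2, 0.5, -2.2]
grip_width: 0.259
grasp_force: 67.8
clock: 30.45
position: [0.4857, 0.0258, 0.0775]
ee_rot: [0.036, 0.999, 0.0, -0.0]
ft_force: [-0.7, 0.4, -2.5]
grip_width: 0.26
grasp_force: 67.8
[0.4857 0.0258 0.0775] [-0.7136  0.3907 -2.4877] 0.2599415426186003 67.78289012610912
tool y 85.84900041976152
scene ring_end_a (array([0.5982, 0.0426, 0.1025]), 0.65, array([-0.1109,  0.0249, -0.0249])) (array([ 0.5968, -0.0093,  0.098 ]), 0.42, array([-0.1133, -0.0269, -0.0204]))
scene ring_back (array([0.6379, 0.016 , 0.1001]), 0.56, array([-0.1524,  0.0013, -0.0225])) (array([ 0.5951, -0.0118,  0.1031]), 0.53, array([-0.1118, -0.0296, -0.0255]))
scene groove (array([ 0.3134, -0.2258,  0.099 ]), 0.66, array([ 0.1537, -0.2634, -0.0214])) (array([0.6132, 0.0136, 0.0986]), 0.59, array([-0.128 , -0.0029, -0.021 ])) (array([ 0.7613,  0.1313, -0.0021]), 0.29,
scene plunger_top (array([0.6127, 0.0123, 0.1347]), 0.59, array([-0.1276, -0.0042, -0.0571]))
top ring_end_a (array([ 0.5966, -0.0112,  0.0993])
[... 3666 characters left out ...]
-0.153 ,  0.0011, -0.0198])) (array([0.6016, 0.0441, 0.1012]), 0.52, array([-0.1143,  0.0267, -0.0237])) (array([ 0.5956, -0.0131,  0.0995]), 0.48, 
top ring_back (array([0.6387, 0.0146, 0.0962]), 0.63, array([-0.1535, -0.0001, -0.0187])) (array([0.6144, 0.0174, 0.0987]), 0.41, array([-0.129 ,  0.001 , -0.0212]))
top groove (array([0.6162, 0.0165, 0.101 ]), 0.79, array([-0.1309,  0.0002, -0.0235])) (array([ 0.3121, -0.2229,  0.0995]), 0.65, array([ 0.1551, -0.2606, -0.022 ]))
top plunger_top (array([ 0.3127, -0.2224,  0.1362]), 0.47, array([ 0.1545, -0.26  , -0.0587])) (array([0.6165, 0.018 , 0.1364]), 0.46, array([-0.1311,  0.0017, -0.0589]))
[-0.1039  0.3738 -2.6469] [0.5779 0.4375 0.3252]
```

```bash
python3 -m jog '{"offset":[[0.001,0,-0.0005],[0,0,0],[0,0,0],[0,0,0],[0,0,0],[0,0,0]],"yaw":[0,0,0,0,0,0],"jaw":[0.85,0.85,0.85,0.85,0.85,0.85]}' 70
python3 -c "
from h import *
F=[];Z=[];B=[]
for i in range(12):
    p=manip.camera(['top','scene'][i%2]); F.append(manip.get_obs()['ft_force'])
    Z+=[d['at'] for d in manip.tip_of(p,'ring_back') if np.linalg.norm(np.array(d['at'])-[.64,.015,.099])<.012]
    B+=[d['at'] for d in manip.tip_of(p,'groove') if np.linalg.norm(np.array(d['at'])-[.613,.016,.099])<.012]
print(np.mean(F,0),np.std(F,0)/3.4); print(np.mean(Z,0),len(Z),np.mean(B,0),len(B))"
```

```text
clock: 33.55
position: [0.4866, 0.0258, 0.077]
ee_rot: [0.036, 0.999, 0.0, -0.0]
ft_force: [0.2, -0.0, -3.3]
grip_width: 0.258
grasp_force: 67.8
[ 0.2252  0.0466 -2.6612] [0.1435 0.0648 0.1227]
[0.6409 0.0157 0.0986] 12 [0.6133 0.015  0.0984] 11
```

```bash
python3 -c "
from workcell import manip
print(manip.hand_in())"
```

```text
the job is handed in; nothing more can be done
None
```

I pressed the plunger to its stop and let it back up, then handed in with the snap ring held spread on the squeezed pliers around the shaft, within about 1 mm of groove height and of centre by camera; no contact force on the shaft was detectable, and no verdict came back.

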